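# Load the stain caddy with the amber reagent bottles

## Task

Get the reagent caddy ready for staining: stand each of the four brown dropper bottles upright in the grey caddy, centred on the pad that has the colour of its cap, and let go. Never tip a brown bottle over, and leave the two white look-alike bottles standing where they are.

Things in the scene. Friction and masses are not known exactly. Their poses are not given: they have to be found in the camera images.
- bottle_blue: Brown (amber) bottle with a blue cap and a blank white label band. Upright loose round dropper bottle, 34 mm diameter and straight-sided from the bench to 54 mm high, then a shoulder, then a narrower 21 mm cap; 85 mm tall overall, about 70 g. Origin: centre of its underside; z is up its axis. Belongs in the caddy.
- bottle_red: Brown (amber) bottle with a red cap and a blank white label band. Upright loose round dropper bottle, 34 mm diameter and straight-sided from the bench to 54 mm high, then a shoulder, then a narrower 21 mm cap; 85 mm tall overall, about 70 g. Origin: centre of its underside; z is up its axis. Belongs in the caddy.
- bottle_yellow: Brown (amber) bottle with a yellow cap and a blank white label band. Upright loose round dropper bottle, 34 mm diameter and straight-sided from the bench to 54 mm high, then a shoulder, then a narrower 21 mm cap; 85 mm tall overall, about 70 g. Origin: centre of its underside; z is up its axis. Belongs in the caddy.
- bottle_green: Brown (amber) bottle with a green cap and a blank white label band. Upright loose round dropper bottle, 34 mm diameter and straight-sided from the bench to 54 mm high, then a shoulder, then a narrower 21 mm cap; 85 mm tall overall, about 70 g. Origin: centre of its underside; z is up its axis. Belongs in the caddy.
- pad_blue: Flat blue disc, 64 mm diameter, 4 mm thick, fixed in one bay of the fixed grey caddy. Origin: centre of its underside, 5 mm above the bench; bottles stand on its top, 4 mm higher. Caddy: open tray 178 mm square, yaw within 0.35 rad of square, 2 x 2 bays (colours shuffled), disc centres 84 mm apart in each row; outer walls and cross divider 5 mm thick, tops 22 mm above the bench.
- pad_red: Flat red disc, 64 mm diameter, 4 mm thick, fixed in one bay of the fixed grey caddy. Origin: centre of its underside, 5 mm above the bench; bottles stand on its top, 4 mm higher. Caddy: open tray 178 mm square, yaw within 0.35 rad of square, 2 x 2 bays (colours shuffled), disc centres 84 mm apart in each row; outer walls and cross divider 5 mm thick, tops 22 mm above the bench.
- pad_yellow: Flat yellow disc, 64 mm diameter, 4 mm thick, fixed in one bay of the fixed grey caddy. Origin: centre of its underside, 5 mm above the bench; bottles stand on its top, 4 mm higher. Caddy: open tray 178 mm square, yaw within 0.35 rad of square, 2 x 2 bays (colours shuffled), disc centres 84 mm apart in each row; outer walls and cross divider 5 mm thick, tops 22 mm above the bench.
- pad_green: Flat green disc, 64 mm diameter, 4 mm thick, fixed in one bay of the fixed grey caddy. Origin: centre of its underside, 5 mm above the bench; bottles stand on its top, 4 mm higher. Caddy: open tray 178 mm square, yaw within 0.35 rad of square, 2 x 2 bays (colours shuffled), disc centres 84 mm apart in each row; outer walls and cross divider 5 mm thick, tops 22 mm above the bench.
- spare_blue: Look-alike: ivory-white bottle (not brown) with a blue cap and a blank white label band. Upright loose round dropper bottle, 34 mm diameter and straight-sided from the bench to 54 mm high, then a shoulder, then a narrower 21 mm cap; 85 mm tall overall, about 70 g. Origin: centre of its underside; z is up its axis. Does not belong in the caddy; stays where it is.
- spare_red: Look-alike: ivory-white bottle (not brown) with a red cap and a blank white label band. Upright loose round dropper bottle, 34 mm diameter and straight-sided from the bench to 54 mm high, then a shoulder, then a narrower 21 mm cap; 85 mm tall overall, about 70 g. Origin: centre of its underside; z is up its axis. Does not belong in the caddy; stays where it is.

How it is judged:
By the outcome, as a careful person would: the job done as asked, in the order asked, and still so for the second after the job is handed in, with the robot touching nothing.
It also fails if it takes over 99 s, if anything falls off the work surface, if the arm or the gripper's body presses on something with over 40 N, if the wrist force passes 120 N, or if a joint passes its speed limit or range.

## Robot

A 7-joint arm with a two-finger parallel gripper is mounted at the origin on the work surface. World frame = base frame: x ahead of the robot, y to its left, z up, the work surface at z = 0. Lengths are in m, angles in rad, forces in N, time in s.
With the tool pointing down it reaches from about 0.4 to 0.875 m from the base axis. Payload 19.3 kg.
Tool frame: the origin (TCP) lies on the mounting face of the last link; the fingertips stand 173 mm ahead of it and the grasp point (between the pads) lies 155 mm ahead of it; z points along the fingers, y is the line along which they close (so a half turn about z gives the same grasp; the last joint's range is limited). The gripper opens to 85 mm and grips with 20 to 120 N. Pads are 22 mm wide; open, the fingers measure 114 mm over their backs; the gripper's body (76 mm by 85 mm) begins 54 mm behind the grasp point. The pads swing forward as they close: fully open they stand 13 mm farther back than shut.
Start: joints at [-1.398, 0.521, -0.036, 1.599, 0.021, 1.021, -0.113], TCP at [0.15, 0.607, 0.405] pointing down, gripper open.
Joint ranges: [-2.91, 2.91], [-0.3, 2.13], [-1.5, 1.42], [0.17, 2.43], [-1.26, 4.41], [0.16, 1.93], [-2.52, 2.52]. Speed limits (rad/s): [1.89, 1.89, 2.39, 2.39, 3.01, 3.01, 3.01].

## Interface

Orientations are given as [roll, pitch, yaw] about the fixed x, y, z axes, in that order (R = Rz(yaw) Ry(pitch) Rx(roll)).
In Python, from workcell import bot, vision gives the robot as it stands.
- The arm moves only by the shell command python3 -m creep 'ROWS' [FORCE]. ROWS is JSON, a list that holds one entry, the list of rows, each a list of 7 numbers: the opening, from -1 (shut) to 1 (fully open), then the shift along the tool's x, y, z in cm, then the turn, a rotation vector about the tool's x, y, z in rad. In form: [[[grip, tx, ty, tz, rx, ry, rz], ...]]. A call has 1 to 12 rows; each row shifts and turns the commanded pose from where the row before left it, along the tool's axes as they then stand; what a row does not reach is not made up. A row lasts 1/8 s, in which the tool goes at most 62.5 mm and 10.7 degrees, less where a joint would pass 70% of its speed; a pose out of reach is approached as far as the arm can. A call with a gripper value outside its range is refused whole. The fingers move at their own pace and stop on an object; FORCE is the grip in N (left out, the last holds). Time passes only in rows, so rows that do not move let the fingers close. It gives the time, the measured TCP pose, the force, the opening and the grip force at its end, in the units of the state.
- bot.observe(): the state, without advancing time (a new reading comes with each control period).
- vision.grab_frame(name): name is "scene" or "top"; returns a dict with "image" (400x640x3 uint8, blue, green, red), "depth" (400x640 float32, m along the optical axis (not along the pixel's ray), 0 where there is no reading), "fovy" (degrees; the focal length in pixels is half the picture's height over the tangent of half this angle, whatever the lens; pixels are square), "cx", "cy" (the principal point, pixels), "cam_to_world" (4x4, takes a point from camera to world coordinates). Camera axes: x right, y down, z forward; pixel columns grow to the right and rows downward; lengths in m; the calibration is good to about 2 mm. A picture is of the moment at which its call begins.
- bot.job_done(): hands the job in; it is judged then, once.
The state is a dict: "clock": time; "qpos": joint angles; "qd": joint speeds; "joint_efforts": joint torques, N m; "position": TCP position; "tool_rot": TCP orientation; "force": force on the tool from outside, world axes, zero at the start; "moment": the same for the moment, N m; "grip_width": finger opening in m; "finger_force": force on a finger pad.
Only numpy, scipy, OpenCV 4.12 (cv2) and the standard library are available. Lean on these libraries where they do the work, as an engineer would, in place of code of your own. Each camera call takes 0.05 s, during which the arm holds its last target. There are 200 camera calls.

## Working session

There is one attempt and no reset: what is moved stays moved. The work goes in short steps, Python scripts to look and compute and a shell command to move; the robot and the scene stay as the last step left them, time stands still between calls to the robot, and variables do not carry over. Pictures are saved under pics/ and viewed, at most 14 in all, crops included, and the job is handed in when it is done.

```bash
mkdir -p pics; cat > h.py <<'E'
import numpy as np, cv2
from workcell import bot, vision
def grab(n):
    f=vision.grab_frame(n); np.savez(''+n+'.npz',**f); return f
def load(n): return dict(np.load(''+n+'.npz'))
def cloud(f):
    d=f['depth']; h,w=d.shape; F=h/2/np.tan(np.radians(float(f['fovy']))/2)
    u,v=np.meshgrid(np.arange(w),np.arange(h))
    P=np.stack([(u-f['cx'])/F*d,(v-f['cy'])/F*d,d],-1)
    T=f['cam_to_world']; return P@T[:3,:3].T+T[:3,3]
E
python3 - <<'E'
from h import *
for n in('top','scene'):
    f=grab(n); cv2.imwrite(f'pics/{n}0.png',f['image']); print(n,f['fovy'],f['cx'],f['cy'],f['cam_to_world'].round(3).tolist())
s=bot.observe(); print({k:np.round(v,3).tolist() for k,v in s.items()})
E
```

```text
top 50.640870999868085 307.9158772145164 199.4084469655904 [[0.027, -0.991, 0.128, 0.417], [-0.999, -0.023, 0.037, -0.019], [-0.034, -0.129, -0.991, 0.821], [0.0, 0.0, 0.0, 1.0]]
scene 42.994946423173694 321.1710541472164 195.24989842831266 [[-0.26, 0.824, -0.503, 1.074], [0.966, 0.228, -0.126, 0.131], [0.011, -0.519, -0.855, 1.019], [0.0, 0.0, 0.0, 1.0]]
{'clock': 0.1, 'qpos': [-1.398, 0.522, -0.036, 1.6, 0.021, 1.021, -0.113], 'qd': [0.001, -0.002, 0.0, -0.003, -0.001, 0.001, -0.0], 'joint_efforts': [0.004, -92.848, 1.984, -37.053, 0.018, 0.005, 0.0], 'position': [0.15, 0.607, 0.404], 'tool_rot': [-3.141, 0.0, 2.899], 'force': [-0.42, -0.443, -0.243], 'moment': [-0.01, -0.001, 0.046], 'finger_force': 0.0, 'grip_width': 0.086}
```

View pics/top0.png

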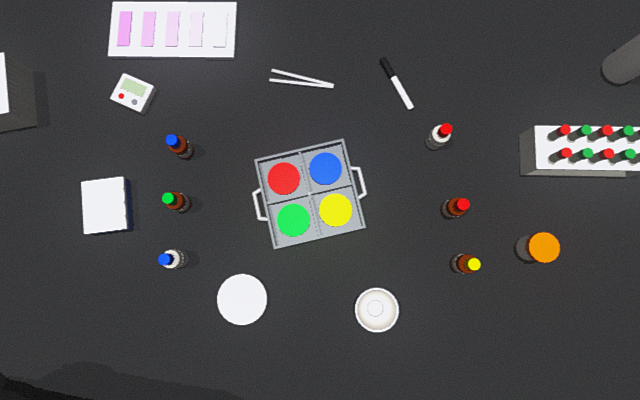

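View pics/scene0.png

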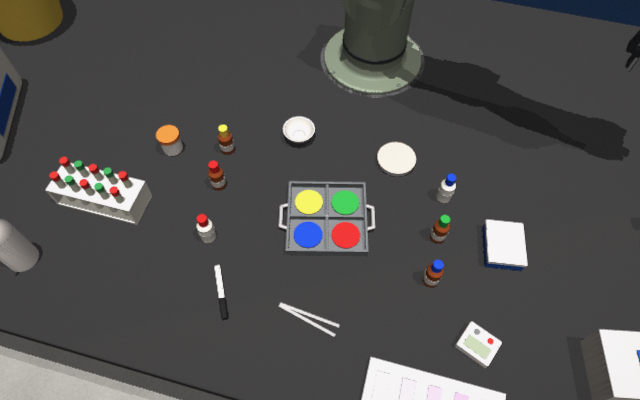

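The top view shows the brown bottles' caps at blue (172,140), green (168,199), red (463,205) and yellow (474,265). The white look-alikes' caps are at (165,260) and (445,130). The pads are at red (284,179), blue (325,168), green (293,220) and yellow (335,210). The scene view confirms this layout.

```bash
cat >> h.py <<'E'
SEED={'top':dict(b_blue=(172,140),b_green=(168,199),s_blue=(165,260),b_red=(463,205),b_yellow=(474,265),s_red=(445,130),
 p_red=(284,179),p_blue=(325,168),p_green=(293,220),p_yellow=(335,210)),
 'scene':dict(b_blue=(438,265),b_green=(445,220),s_blue=(451,179),b_red=(213,165),b_yellow=(223,129),s_red=(202,218),
 p_red=(346,235),p_blue=(308,235),p_green=(345,202),p_yellow=(309,202))}
def ray(f,u,v,z):
    F=200/np.tan(np.radians(float(f['fovy']))/2); T=f['cam_to_world']
    d=T[:3,:3]@np.array([(u-f['cx'])/F,(v-f['cy'])/F,1]); o=T[:3,3]; return (o+d*(z-o[2])/d[2])[:2]
def colmask(im,c):
    b,g,r=[im[...,i].astype(int) for i in range(3)]
    return {'red':(r>130)&(g<70)&(b<70),'blue':(b>130)&(r<110)&(b>g+50),'green':(g>100)&(r<90)&(g>b+50),'yellow':(r>150)&(g>130)&(b<110)}[c]
def meas(f,name,seed):
    c=name.split('_')[1]; P=cloud(f)
    n,lab,st,cen=cv2.connectedComponentsWithStats(colmask(f['image'],c).astype(np.uint8))
    i=1+np.argmin([np.hypot(*(x-seed)) for x in cen[1:]]); m=lab==i
    z=np.median(P[m][:,2]); return cen[i],st[i,4],P[m]
E
python3 - <<'E'
from h import *
for n in('top','scene'):
    f=load(n)
    for k,s in SEED[n].items():
        c,a,P=meas(f,k,s); zt=.009 if k[0]=='p' else .080
        top=P[P[:,2]>P[:,2].max()-.004]
        print(n,k,c.round(1),a,'ray',ray(f,*c,zt).round(4),'med',np.median(P,0).round(4),'zmax',P[:,2].max().round(3),'topmean',top.mean(0)[:2].round(4))
E
```

```text
top b_blue [170.8 139.1] 109 ray [0.6173 0.2616] med [0.616  0.2601 0.0851] zmax 0.089 topmean [0.6151 0.2599]
top b_green [167.3 197.6] 117 ray [0.5098 0.2604] med [0.5088 0.2588 0.0849] zmax 0.821 topmean [ 0.4166 -0.0191]
top s_blue [163.5 258.9] 119 ray [0.4011 0.2596] med [0.4011 0.2575 0.085 ] zmax 0.821 topmean [ 0.4166 -0.0191]
top b_red [462.9 203.6] 126 ray [ 0.5111 -0.2624] med [ 0.5113 -0.2609  0.0848] zmax 0.821 topmean [ 0.4166 -0.0191]
top b_yellow [473.8 263.7] 123 ray [ 0.4077 -0.2788] med [ 0.4074 -0.2772  0.0846] zmax 0.088 topmean [ 0.4078 -0.2759]
top s_red [445.7 128.3] 110 ray [ 0.6461 -0.2347] med [ 0.6448 -0.2329  0.085 ] zmax 0.821 topmean [ 0.4166 -0.0191]
top p_red [283.3 178. ] 775 ray [0.5624 0.0604] med [0.5625 0.0603 0.0092] zmax 0.821 topmean [ 0.4166 -0.0191]
top p_blue [325.1 168.3] 826 ray [ 0.5835 -0.0208] med [ 0.5837 -0.0206  0.009 ] zmax 0.821 topmean [ 0.4166 -0.0191]
top p_green [292.8 219.7] 837 ray [0.4813 0.0392] med [0.4811 0.0391 0.009 ] zmax 0.821 topmean [ 0.4166 -0.0191]
top p_yellow [335.1 209.8] 852 ray [ 0.5025 -0.0419] med [ 0.502
[... 508 characters left out ...]

scene b_yellow [222.1 127.8] 55 ray [ 0.4044 -0.279 ] med [ 0.4069 -0.2768  0.0847] zmax 1.019 topmean [1.0742 0.1309]
scene s_red [201.2 217.9] 78 ray [ 0.6422 -0.2353] med [ 0.6438 -0.2339  0.0851] zmax 0.09 topmean [ 0.6458 -0.2321]
scene p_red [345.2 234.8] 557 ray [0.5647 0.0609] med [0.5653 0.0612 0.0091] zmax 1.019 topmean [1.0742 0.1309]
scene p_blue [307.7 234.3] 603 ray [ 0.5855 -0.0199] med [ 0.5853 -0.0201  0.0091] zmax 1.019 topmean [1.0742 0.1309]
scene p_green [344.7 202.3] 507 ray [0.4834 0.0399] med [0.4835 0.0401 0.0091] zmax 1.019 topmean [1.0742 0.1309]
scene p_yellow [308.3 201.8] 519 ray [ 0.5044 -0.0415] med [ 0.5045 -0.0418  0.0089] zmax 1.019 topmean [1.0742 0.1309]
```

```bash
python3 -m creep '[[[1,0,0,0,0,0,-0.1215],[1,0,0,0,0,0,-0.1215],[1,-4.66,-3.47,0,0,0,0],[1,-4.66,-3.47,0,0,0,0],[1,-4.66,-3.47,0,0,0,0],[1,-4.66,-3.47,0,0,0,0],[1,-4.66,-3.47,0,0,0,0],[1,-4.66,-3.47,0,0,0,0],[1,-4.66,-3.47,0,0,0,0],[1,-4.66,-3.47,0,0,0,0],[1,-4.66,-3.47,0,0,0,0],[1,-4.66,-3.47,0,0,0,0]]]' 30; python3 -m creep '[[[1,0,0,0,0,0,0],[1,0,0,0,0,0,0]]]'
```

```text
clock: 1.6
position: [0.6176, 0.2584, 0.4045]
tool_rot: [-3.142, -0.0, -3.141]
force: [0.8, 0.5, -0.2]
grip_width: 0.0852
finger_force: 0.0
clock: 1.85
position: [0.6161, 0.2599, 0.4042]
tool_rot: [-3.142, -0.001, -3.142]
force: [-0.6, 0.2, 0.1]
grip_width: 0.0852
finger_force: 0.0
```

```bash
python3 -m creep '[[[1,0,0,5,0,0,0],[1,0,0,5,0,0,0],[1,0,0,4,0,0,0],[1,0,0,3,0,0,0],[1,0,0,2.2,0,0,0],[1,0,0,1.3,0,0,0],[1,0,0,0.7,0,0,0],[1,0,0,0,0,0,0],[1,0,0,0,0,0,0]]]' 30; python3 -m creep '[[[-1,0,0,0,0,0,0],[-1,0,0,0,0,0,0],[-1,0,0,0,0,0,0],[-1,0,0,0,0,0,0],[-1,0,0,0,0,0,0],[-1,0,0,0,0,0,0],[-1,0,0,0,0,0,0],[-1,0,0,0,0,0,0]]]' 30
```

```text
clock: 2.98
position: [0.6166, 0.2598, 0.1935]
tool_rot: [3.141, 0.001, -3.141]
force: [-0.5, 0.1, 1.3]
grip_width: 0.0855
finger_force: 0.0
clock: 3.98
position: [0.6164, 0.2597, 0.193]
tool_rot: [3.142, 0.0, -3.141]
force: [-1.8, -1.3, 6.5]
grip_width: 0.033
finger_force: 29.7
```

```bash
python3 -m creep '[[[-1,0,0,-0.5,0,0,0],[-1,0,0,-1,0,0,0],[-1,0,0,-2,0,0,0],[-1,0,0,-3,0,0,0],[-1,0,0,-3,0,0,0],[-1,0,0,-1.5,0,0,0],[-1,0,0,-1,0,0,0],[-1,0,0,0,0,0,0]]]'; python3 -c "
from h import *
f=grab('scene'); cv2.imwrite('pics/s1.png',cv2.resize(f['image'][150:350,340:560],None,fx=2.5,fy=2.5))"
```

```text
clock: 4.97
position: [0.6163, 0.2598, 0.3129]
tool_rot: [3.141, 0.0, -3.141]
force: [-0.5, -0.3, -0.4]
grip_width: 0.033
finger_force: 29.9
```

View pics/s1.png

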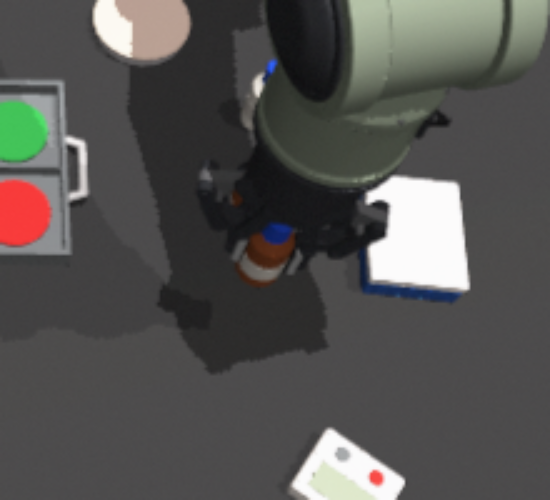

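The crop shows the blue-capped bottle held upright between the pads at about (265,255), clear of the bench.

```bash
python3 -m creep '[[[-1,0.45,-2,0,0,0,0],[-1,0.45,-4,0,0,0,0],[-1,0.45,-5.5,0,0,0,0],[-1,0.45,-5.5,0,0,0,0],[-1,0.45,-5,0,0,0,0],[-1,0.45,-3.5,0,0,0,0],[-1,0.48,-2.5,0,0,0,0],[-1,0,0,0,0,0,0],[-1,0,0,0,0,0,0]]]'; python3 -m creep '[[[-1,0,0,1.5,0,0,0],[-1,0,0,3,0,0,0],[-1,0,0,3,0,0,0],[-1,0,0,2,0,0,0],[-1,0,0,0.8,0,0,0],[-1,0,0,0.5,0,0,0],[-1,0,0,0.2,0,0,0],[-1,0,0,0,0,0,0],[-1,0,0,0,0,0,0]]]'
```

```text
clock: 6.15
position: [0.5843, -0.0202, 0.3123]
tool_rot: [3.141, -0.001, -3.142]
force: [0.2, 0.0, -0.1]
grip_width: 0.0334
finger_force: 29.9
clock: 7.28
position: [0.5847, -0.0203, 0.2032]
tool_rot: [3.142, 0.001, -3.141]
force: [0.2, 0.1, -1.0]
grip_width: 0.0331
finger_force: 29.9
```

```bash
python3 -m creep '[[[-1,0,0,0.1,0,0,0],[-1,0,0,0,0,0,0],[-0.1,0,0,0,0,0,0],[0,0,0,0,0,0,0],[0.2,0,0,0,0,0,0],[0.3,0,0,0,0,0,0],[0.3,0,0,0,0,0,0]]]'; python3 -m creep '[[[0.3,0,0,-0.5,0,0,0],[0.3,0,0,-1.5,0,0,0],[0.3,0,0,-3,0,0,0],[0.3,0,0,-3,0,0,0],[0.3,0,0,-3,0,0,0],[0.3,0,0,-2,0,0,0],[0.3,0,0,0,0,0,0]]]'; python3 -c "
from h import *
f=grab('scene'); cv2.imwrite('pics/s2.png',cv2.resize(f['image'][150:300,240:420],None,fx=3,fy=3))"
```

```text
clock: 8.15
position: [0.5846, -0.0203, 0.2017]
tool_rot: [-3.142, 0.0, -3.141]
force: [-0.2, 0.7, -0.3]
grip_width: 0.0558
finger_force: 0.0
clock: 9.02
position: [0.5848, -0.0203, 0.3341]
tool_rot: [3.141, 0.003, -3.142]
force: [-0.4, -0.9, -0.0]
grip_width: 0.0554
finger_force: 0.0
```

View pics/s2.png

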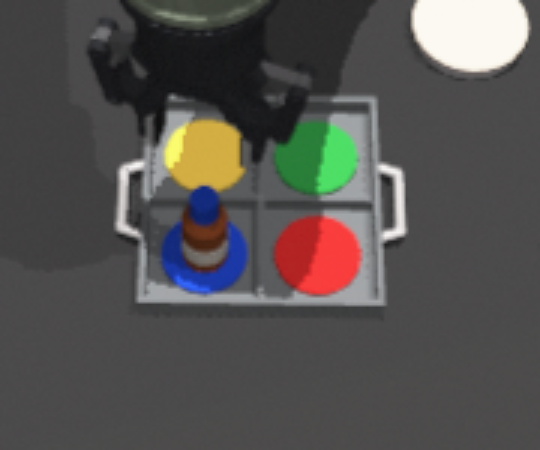

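The crop shows the blue bottle standing upright near the centre of the blue pad, at about (205,250). Next is red.

```bash
python3 -m creep '[[[0.3,1,-2.5,0,0,0,0],[0.5,1.2,-4.6,0,0,0,0],[1,1.5,-5,0,0,0,0],[1,1.5,-5,0,0,0,0],[1,1.2,-4,0,0,0,0],[1,1,-3,0,0,0,0],[1,0,0,0,0,0,0],[1,0,0,0,0,0,0]]]'; python3 -m creep '[[[1,0,0,2,0,0,0],[1,0,0,4,0,0,0],[1,0,0,3,0,0,0],[1,0,0,2.5,0,0,0],[1,0,0,1.5,0,0,0],[1,0,0,0.8,0,0,0],[1,0,0,0.2,0,0,0],[1,0,0,0,0,0,0],[1,0,0,0,0,0,0]]]'
```

```text
clock: 10.07
position: [0.5107, -0.2607, 0.3313]
tool_rot: [3.141, -0.001, -3.141]
force: [0.4, -0.2, -0.1]
grip_width: 0.0853
finger_force: 0.0
clock: 11.2
position: [0.5108, -0.2614, 0.1923]
tool_rot: [-3.141, 0.001, -3.141]
force: [0.3, -1.3, 0.3]
grip_width: 0.0855
finger_force: 0.0
```

```bash
python3 -m creep '[[[-1,0,0,0,0,0,0],[-1,0,0,0,0,0,0],[-1,0,0,0,0,0,0],[-1,0,0,0,0,0,0],[-1,0,0,0,0,0,0],[-1,0,0,0,0,0,0],[-1,0,0,0,0,0,0],[-1,0,0,0,0,0,0]]]' 30;  python3 -m creep '[[[-1,0,0,-0.5,0,0,0],[-1,0,0,-1,0,0,0],[-1,0,0,-2,0,0,0],[-1,0,0,-3,0,0,0],[-1,0,0,-3,0,0,0],[-1,0,0,-1.5,0,0,0],[-1,0,0,-1,0,0,0],[-1,0,0,0,0,0,0]]]'; python3 -c "
from h import *
f=grab('scene'); cv2.imwrite('pics/s3.png',cv2.resize(f['image'][90:290,140:360],None,fx=2.5,fy=2.5))"
```

```text
clock: 12.2
position: [0.5107, -0.2613, 0.1919]
tool_rot: [-3.141, 0.0, -3.141]
force: [-0.7, -0.1, 5.8]
grip_width: 0.0328
finger_force: 29.6
clock: 13.2
position: [0.5106, -0.2613, 0.3118]
tool_rot: [-3.141, 0.0, -3.141]
force: [0.2, -0.3, -1.0]
grip_width: 0.0331
finger_force: 29.9
```

View pics/s3.png

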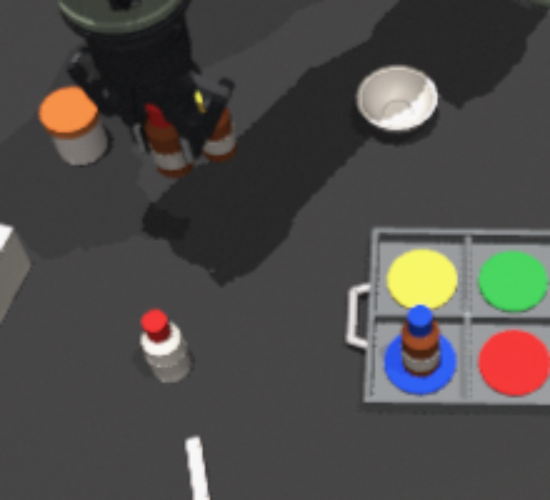

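The red bottle hangs upright in the gripper at about (168,150), and the yellow bottle behind it is still standing. I'll carry the red one to its pad.

```bash
python3 -m creep '[[[-1,-0.4,2.2,0,0,0,0],[-1,-0.7,4,0,0,0,0],[-1,-0.9,5.5,0,0,0,0],[-1,-1,6,0,0,0,0],[-1,-0.9,5.5,0,0,0,0],[-1,-0.8,5,0,0,0,0],[-1,-0.6,4,0,0,0,0],[-1,0,0,0,0,0,0],[-1,0,0,0,0,0,0]]]'; python3 -m creep '[[[-1,0,0,1.5,0,0,0],[-1,0,0,3,0,0,0],[-1,0,0,3,0,0,0],[-1,0,0,2,0,0,0],[-1,0,0,0.8,0,0,0],[-1,0,0,0.4,0,0,0],[-1,0,0,0.2,0,0,0],[-1,0,0,0,0,0,0],[-1,0,0,0,0,0,0]]]'
```

```text
clock: 14.38
position: [0.5633, 0.0602, 0.3109]
tool_rot: [-3.141, -0.001, 3.142]
force: [-0.4, -0.5, -0.1]
grip_width: 0.033
finger_force: 30.0
clock: 15.5
position: [0.5637, 0.0607, 0.2031]
tool_rot: [3.142, 0.001, -3.141]
force: [0.6, -0.4, -0.0]
grip_width: 0.0334
finger_force: 30.0
```

Next I release red, rise, and go to yellow. From (.5637,.0607) to (.407,-.277) is tx +15.7, ty -33.8.

```bash
python3 -m creep '[[[-1,0,0,0.15,0,0,0],[-1,0,0,0,0,0,0],[-0.1,0,0,0,0,0,0],[0,0,0,0,0,0,0],[0.2,0,0,0,0,0,0],[0.3,0,0,0,0,0,0],[0.3,0,0,0,0,0,0]]]'; python3 -m creep '[[[0.3,0,0,-0.5,0,0,0],[0.3,0,0,-1.5,0,0,0],[0.3,0,0,-3,0,0,0],[0.3,0,0,-3,0,0,0],[0.3,0,0,-3,0,0,0],[0.3,0,0,-2,0,0,0],[0.3,0,0,0,0,0,0]]]'; python3 -m creep '[[[0.3,1.2,-2.8,0,0,0,0],[0.3,2.3,-5,0,0,0,0],[0.3,2.5,-5.2,0,0,0,0],[0.3,2.5,-5.2,0,0,0,0],[0.6,2.3,-5.2,0,0,0,0],[1,2.1,-5,0,0,0,0],[1,1.7,-3.4,0,0,0,0],[1,1.1,-2,0,0,0,0],[1,0,0,0,0,0,0],[1,0,0,0,0,0,0]]]'
```

```text
clock: 16.38
position: [0.5636, 0.0607, 0.2012]
tool_rot: [-3.142, -0.0, -3.141]
force: [0.1, -0.3, -0.5]
grip_width: 0.0555
finger_force: 0.0
clock: 17.25
position: [0.5638, 0.0607, 0.3335]
tool_rot: [3.141, 0.003, -3.142]
force: [0.9, -0.3, -0.5]
grip_width: 0.0557
finger_force: 0.0
clock: 18.5
position: [0.4068, -0.2768, 0.3311]
tool_rot: [3.141, -0.0, -3.141]
force: [0.2, -0.3, -0.9]
grip_width: 0.0854
finger_force: 0.0
```

```bash
python3 -c "
from h import *
f=grab('scene'); cv2.imwrite('pics/s4.png',cv2.resize(f['image'][90:290,180:400],None,fx=2.5,fy=2.5))"
```

```text
(no output)
```

View pics/s4.png

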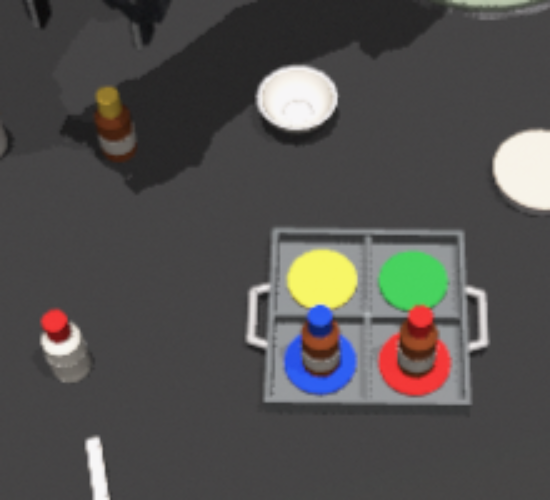

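Blue and red stand upright on their pads at about (321,345) and (417,345). Yellow is untouched at about (115,125).

```bash
python3 -m creep '[[[1,0,0,2,0,0,0],[1,0,0,4,0,0,0],[1,0,0,3,0,0,0],[1,0,0,2.5,0,0,0],[1,0,0,1.4,0,0,0],[1,0,0,0.8,0,0,0],[1,0,0,0.2,0,0,0],[1,0,0,0,0,0,0],[1,0,0,0,0,0,0]]]'; python3 -m creep '[[[-1,0,0,0,0,0,0],[-1,0,0,0,0,0,0],[-1,0,0,0,0,0,0],[-1,0,0,0,0,0,0],[-1,0,0,0,0,0,0],[-1,0,0,0,0,0,0],[-1,0,0,0,0,0,0],[-1,0,0,0,0,0,0]]]' 30;  python3 -m creep '[[[-1,0,0,-0.5,0,0,0],[-1,0,0,-1,0,0,0],[-1,0,0,-2,0,0,0],[-1,0,0,-3,0,0,0],[-1,0,0,-3,0,0,0],[-1,0,0,-1.5,0,0,0],[-1,0,0,-1,0,0,0],[-1,0,0,0,0,0,0]]]'
```

```text
clock: 19.68
position: [0.4068, -0.2774, 0.1927]
tool_rot: [-3.141, 0.001, -3.141]
force: [1.3, 0.6, 0.4]
grip_width: 0.0854
finger_force: 0.0
clock: 20.68
position: [0.4067, -0.2773, 0.1924]
tool_rot: [-3.142, 0.0, -3.141]
force: [-0.7, 0.7, 5.8]
grip_width: 0.0332
finger_force: 29.3
clock: 21.68
position: [0.4066, -0.2773, 0.3123]
tool_rot: [-3.141, 0.0, -3.141]
force: [0.1, 0.0, -0.6]
grip_width: 0.0331
finger_force: 29.9
```

```bash
python3 -m creep '[[[-1,-0.9,2.2,0,0,0,0],[-1,-1.6,4,0,0,0,0],[-1,-2.1,5,0,0,0,0],[-1,-2.1,5,0,0,0,0],[-1,-1.7,4.2,0,0,0,0],[-1,-1.28,3.16,0,0,0,0],[-1,0,0,0,0,0,0],[-1,0,0,0,0,0,0]]]'; python3 -m creep '[[[-1,0,0,1.5,0,0,0],[-1,0,0,3,0,0,0],[-1,0,0,3,0,0,0],[-1,0,0,2,0,0,0],[-1,0,0,0.8,0,0,0],[-1,0,0,0.4,0,0,0],[-1,0,0,0.2,0,0,0],[-1,0,0,0,0,0,0],[-1,0,0,0,0,0,0]]]'
```

```text
clock: 22.68
position: [0.503, -0.0422, 0.3114]
tool_rot: [-3.141, -0.001, 3.142]
force: [0.4, -1.1, -1.0]
grip_width: 0.0329
finger_force: 30.0
clock: 23.8
position: [0.5035, -0.0417, 0.2036]
tool_rot: [-3.142, 0.001, -3.141]
force: [0.4, -0.5, -0.2]
grip_width: 0.0333
finger_force: 30.0
```

```bash
python3 -m creep '[[[-1,0,0,0.2,0,0,0],[-1,0,0,0,0,0,0],[-0.1,0,0,0,0,0,0],[0,0,0,0,0,0,0],[0.2,0,0,0,0,0,0],[0.3,0,0,0,0,0,0],[0.3,0,0,0,0,0,0]]]'; python3 -m creep '[[[0.3,0,0,-0.5,0,0,0],[0.3,0,0,-1.5,0,0,0],[0.3,0,0,-3,0,0,0],[0.3,0,0,-3,0,0,0],[0.3,0,0,-3,0,0,0],[0.3,0,0,-2,0,0,0],[0.3,0,0,0,0,0,0]]]'; python3 -m creep '[[[0.3,-0.1,2.5,0,0,0,0],[0.3,-0.1,5,0,0,0,0],[0.3,-0.1,6,0,0,0,0],[0.6,-0.1,6,0,0,0,0],[1,-0.1,5,0,0,0,0],[1,-0.1,3.5,0,0,0,0],[1,0,2.1,0,0,0,0],[1,0,0,0,0,0,0],[1,0,0,0,0,0,0]]]'; python3 -c "
from h import *
f=grab('scene'); cv2.imwrite('pics/s5.png',cv2.resize(f['image'][120:320,260:480],None,fx=2.5,fy=2.5))"
```

```text
clock: 24.68
position: [0.5034, -0.0417, 0.2012]
tool_rot: [-3.142, -0.0, -3.141]
force: [-0.4, -0.0, 0.1]
grip_width: 0.0556
finger_force: 0.0
clock: 25.55
position: [0.5036, -0.0418, 0.3333]
tool_rot: [3.141, 0.003, -3.142]
force: [0.1, 0.0, 0.4]
grip_width: 0.0557
finger_force: 0.0
clock: 26.68
position: [0.5096, 0.2579, 0.3311]
tool_rot: [-3.141, -0.0, 3.14]
force: [0.5, -1.1, -0.0]
grip_width: 0.0851
finger_force: 0.0
```

View pics/s5.png

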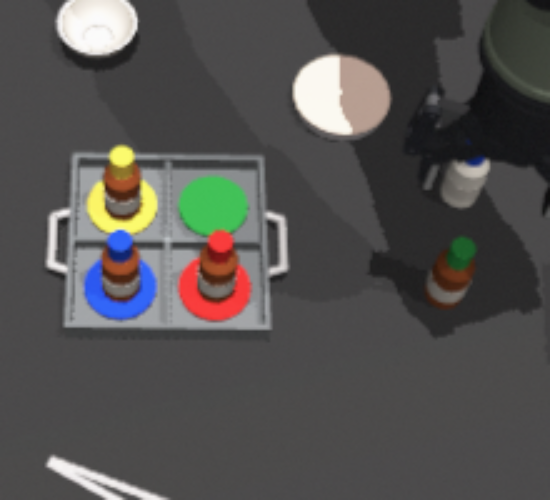

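Three bottles stand on their pads. The green-capped bottle is at about (452,272). Before descending I need to check the clearance to the white box left of it.

```bash
python3 -c "
from h import *
P=cloud(load('top'))
for v in (185,195,205,215):
  print(v,[(u,)+tuple(P[v,u].round(3)) for u in (118,122,125,128,131,134)])"
```

```text
185 [(118, np.float64(0.538), np.float64(0.374), np.float64(0.035)), (122, np.float64(0.538), np.float64(0.367), np.float64(0.034)), (125, np.float64(0.54), np.float64(0.368), np.float64(0.021)), (128, np.float64(0.542), np.float64(0.367), np.float64(0.01)), (131, np.float64(0.544), np.float64(0.366), np.float64(-0.001)), (134, np.float64(0.543), np.float64(0.358), np.float64(0.003))]
195 [(118, np.float64(0.519), np.float64(0.374), np.float64(0.033)), (122, np.float64(0.519), np.float64(0.366), np.float64(0.034)), (125, np.float64(0.519), np.float64(0.362), np.float64(0.029)), (128, np.float64(0.522), np.float64(0.364), np.float64(0.012)), (131, np.float64(0.524), np.float64(0.364), np.float64(-0.001)), (134, np.float64(0.523), np.float64(0.357), np.float64(0.002))]
205 [(118, np.float64(0.499), np.float64(0.372), np.float64(0.033)), (122, np.float64(0.417), np.float64(-0.019), np.float64(0.821)), (125, np.float64(0.5), np.float64(0.36), np.float64(0.03)), (128, np.float64(0.501), np.float64(0.36), np.float64(0.017)), (131, np.float64(0.503), np.float64(0.362), np.float64(0.001)), (134, np.float64(0.504), np.float64(0.357), np.float64(-0.001))]
215 [(118, np.float64(0.48), np.float64(0.371), np.float64(0.032)), (122, np.float64(0.48), np.float64(0.362), np.float64(0.034)), (125, np.float64(0.48), np.float64(0.357), np.float64(0.034)), (128, np.float64(0.482), np.float64(0.358), np.float64(0.019)), (131, np.float64(0.483), np.float64(0.357), np.float64(0.007)), (134, np.float64(0.484), np.float64(0.354), np.float64(0.001))]
```

The box edge is at y≈0.36 and the fingers reach y≈0.316, so it is clear.

```bash
python3 -m creep '[[[1,0,0,2,0,0,0],[1,0,0,4,0,0,0],[1,0,0,3,0,0,0],[1,0,0,2.5,0,0,0],[1,0,0,1.4,0,0,0],[1,0,0,0.8,0,0,0],[1,0,0,0.2,0,0,0],[1,0,0,0,0,0,0],[1,0,0,0,0,0,0]]]'; python3 -m creep '[[[-1,0,0,0,0,0,0],[-1,0,0,0,0,0,0],[-1,0,0,0,0,0,0],[-1,0,0,0,0,0,0],[-1,0,0,0,0,0,0],[-1,0,0,0,0,0,0],[-1,0,0,0,0,0,0],[-1,0,0,0,0,0,0]]]' 30;  python3 -m creep '[[[-1,0,0,-0.5,0,0,0],[-1,0,0,-1,0,0,0],[-1,0,0,-2,0,0,0],[-1,0,0,-3,0,0,0],[-1,0,0,-3,0,0,0],[-1,0,0,-1.5,0,0,0],[-1,0,0,-1,0,0,0],[-1,0,0,0,0,0,0]]]'
```

```text
clock: 27.85
position: [0.5095, 0.2594, 0.1928]
tool_rot: [3.141, 0.001, -3.141]
force: [0.0, 0.3, 0.0]
grip_width: 0.0856
finger_force: 0.0
clock: 28.85
position: [0.5094, 0.2593, 0.1924]
tool_rot: [-3.142, 0.0, -3.141]
force: [-1.7, -1.2, 5.9]
grip_width: 0.0331
finger_force: 29.6
clock: 29.85
position: [0.5093, 0.2593, 0.3123]
tool_rot: [3.141, 0.0, -3.141]
force: [0.3, 0.4, -0.9]
grip_width: 0.0335
finger_force: 29.9
```

To the green pad at (.4823,.0396): tx +2.7, ty -21.97.

```bash
python3 -m creep '[[[-1,0.3,-2.2,0,0,0,0],[-1,0.5,-4,0,0,0,0],[-1,0.6,-5,0,0,0,0],[-1,0.5,-4.6,0,0,0,0],[-1,0.5,-3.8,0,0,0,0],[-1,0.3,-2.37,0,0,0,0],[-1,0,0,0,0,0,0],[-1,0,0,0,0,0,0]]]'; python3 -m creep '[[[-1,0,0,1.5,0,0,0],[-1,0,0,3,0,0,0],[-1,0,0,3,0,0,0],[-1,0,0,2,0,0,0],[-1,0,0,0.8,0,0,0],[-1,0,0,0.4,0,0,0],[-1,0,0,0.2,0,0,0],[-1,0,0,0,0,0,0],[-1,0,0,0,0,0,0]]]'
```

```text
clock: 30.85
position: [0.4822, 0.0397, 0.3118]
tool_rot: [3.142, -0.001, -3.141]
force: [-0.2, 0.1, -0.3]
grip_width: 0.0333
finger_force: 30.0
clock: 31.98
position: [0.4825, 0.0396, 0.2036]
tool_rot: [3.141, 0.001, -3.141]
force: [0.0, -0.2, -0.6]
grip_width: 0.033
finger_force: 30.0
```

Release, rise, and move aside so both cameras have a clear view.

```bash
python3 -m creep '[[[-1,0,0,0.2,0,0,0],[-1,0,0,0,0,0,0],[-0.1,0,0,0,0,0,0],[0,0,0,0,0,0,0],[0.2,0,0,0,0,0,0],[0.3,0,0,0,0,0,0],[0.3,0,0,0,0,0,0]]]'; python3 -m creep '[[[0.3,0,0,-0.5,0,0,0],[0.3,0,0,-1.5,0,0,0],[0.3,0,0,-3,0,0,0],[0.3,0,0,-3,0,0,0],[0.3,0,0,-4,0,0,0],[0.3,0,0,-5,0,0,0],[0.3,0,0,-3,0,0,0]]]'; python3 -m creep '[[[0.3,0,3,0,0,0,0],[0.3,0.5,5,0,0,0,0],[0.3,1,5,0,0,0,0],[0.3,2,5,0,0,0,0],[0.3,2,5,0,0,0,0],[0.3,2,5,0,0,0,0],[0.3,2,5,0,0,0,0],[0.3,1,3,0,0,0,0],[0.3,0,0,0,0,0,0],[0.3,0,0,0,0,0,0]]]'; python3 - <<'E'
from h import *
for n in('top','scene'):
    f=grab(n); cv2.imwrite(f'pics/{n}9.png',f['image'])
    P=cloud(f); im=f['image']
    for c in('blue','red','yellow','green'):
        p=P[SEED['top']['p_'+c][::-1]]
        m=colmask(im,c)&(P[...,2]>.088)&(P[...,2]<.105)&(abs(P[...,0]-.53)<.12)&(abs(P[...,1])<.13)
        q=load(n); p0=np.median(meas(q,'p_'+c,SEED[n]['p_'+c])[2],0)
        print(n,c,m.sum(),np.median(P[m],0).round(4),'off',(np.median(P[m],0)-p0)[:2].round(4))
E
```

```text
clock: 32.85
position: [0.4824, 0.0396, 0.2012]
tool_rot: [-3.142, -0.0, -3.141]
force: [-1.0, 0.6, 1.1]
grip_width: 0.0557
finger_force: 0.0
clock: 33.72
position: [0.4821, 0.0395, 0.4046]
tool_rot: [3.141, 0.003, 3.142]
force: [-0.5, -0.5, -0.3]
grip_width: 0.0555
finger_force: 0.0
clock: 34.98
position: [0.3775, 0.3989, 0.4018]
tool_rot: [-3.141, 0.001, 3.141]
force: [1.2, -0.8, 0.0]
grip_width: 0.0554
finger_force: 0.0
top blue 105 [ 0.5842 -0.0199  0.0943] off [0.0052 0.0014]
top red 109 [0.5616 0.0617 0.0942] off [0.0044 0.0049]
top yellow 110 [ 0.5036 -0.0407  0.0939] off [0.0037 0.0002]
top green 106 [0.4824 0.04   0.094 ] off [0.0035 0.0034]
scene blue 67 [ 0.5866 -0.019   0.0939] off [-0.0096 -0.0041]
scene red 59 [0.5647 0.0621 0.094 ] off [-0.011  -0.0005]
scene yellow 28 [ 0.5099 -0.0384  0.0938] off [-0.0007  0.0218]
scene green 60 [0.485  0.0409 0.0941] off [-0.0073  0.0034]
```

View pics/top9.png

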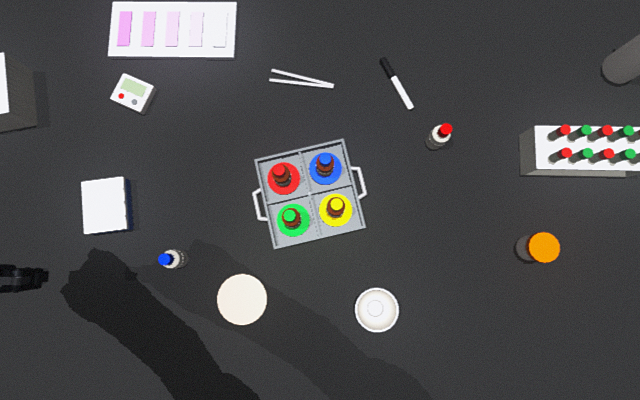

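View pics/scene9.png

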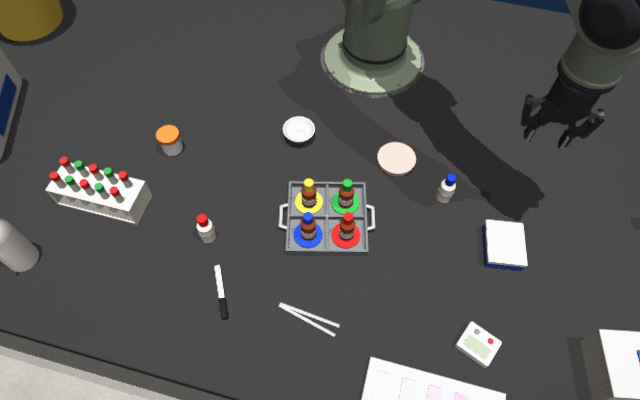

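Both views show the four brown bottles upright on their matching pads and both white bottles where they were. The printed "off" values are not valid, because the new frames overwrote the original ones. Against the first pad measurements, the caps in the top view are within 2 mm of their pad centres and at the right height of 0.094 m.

```bash
python3 -c "
from workcell import bot
print(bot.job_done())"
```

```text
the job is handed in; nothing more can be done
None
```

All four brown bottles stand upright on the pads matching their caps, within about 2 mm of centre in the top view; the two white bottles were left untouched, and the job was handed in at about 35 s.

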